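Stand the knocked-over parts box up and push it home against its stop

ROBOT

A 6-joint arm with a two-finger parallel gripper is mounted at the origin on a cart in front of the work surface, level with it; the furniture and walls round the work are solid. World frame = base frame: x ahead of the robot, y to its left, z up, the work surface at z = 0. Lengths are in m, angles in degrees, forces in N, time in s.
With the tool pointing down it reaches from about 0.375 to 0.975 m from the base axis. Payload 3.8 kg.
Tool frame: the origin (TCP) lies midway between the tips of the shut fingers; the grasp point (between the pads) lies 19 mm behind it (hold_point_z is the distance from the TCP to the grasp point, in m); y points along the fingers, z is the direction in which the jaws open and shut, and the axes are right-handed (so a half turn about y gives the same grasp; the last joint's range is limited). The gripper opens to 85 mm and grips with 20 to 120 N. Pads are 22 mm wide; open, the fingers measure 114 mm over their backs; the gripper's body (76 mm by 85 mm) begins 54 mm behind the grasp point. The pads swing forward as they close: fully open they stand 13 mm farther back than shut.
Start: joints at [-74.02, 15.12, 91.902, -0, 72.978, -2.114], TCP at [0.21, -0.642, 0.231] pointing down, gripper open.
Joint ranges: [-150.88, 150.88], [-54.13, 125.18], [17.81, 147.31], [-75.09, 255.09], [0, 152.58], [-146.25, 146.25]. Speed limits (degrees/s): [147.25, 147.25, 180, 180, 180, 180].

INTERFACE

Orientations are given as a 3x3 rotation matrix whose columns are the frame's x, y, z axes.
In Python, from workcell import * gives the robot as it stands.
- The arm moves only by the tool drive_tool, never from a script. Its argument "deltas" is a list of rows, each a list of 3 entries, a list of its own where there are three numbers: the shift along the tool's x, y, z scaled (see below), then the turn, a rotation vector about the tool's x, y, z scaled (see below), then the gripper's target within -1 to 1 (fully open at 1, half-way at 0, shut at -1). A call has 1 to 5 rows; each row shifts and turns the commanded pose from where the row before left it, along the tool's axes as they then stand; what a row does not reach is not made up. The controller multiplies each number of a shift by 0.5 m and each number of a turn by 2 rad. A row lasts 1/10 s, in which the tool goes at most 50 mm and 8.59 degrees, less where a joint would pass 70% of its speed; a pose out of reach is approached as far as the arm can. A call with a number of a shift or a turn outside -1 to 1 is refused whole. A call with a gripper value outside its range is refused whole. The fingers move at their own pace and stop on an object; the grip force is fixed at half the most. Time passes only in rows, so rows that do not move let the fingers close. It gives the time, the measured TCP pose, the force and the opening at its end, in the units of the state.
- state(): the state, without advancing time (a new reading comes with each control period).
- grab_frame(name): name is "scene" or "side" or "wrist"; returns a dict with "pixels" (480x640x3 uint8, red, green, blue), "K" (3x3 intrinsics, pixels), "R" (3x3) and "t" (3): a world point X has camera coordinates R X + t; the wrist camera has in their place "tool_from_camera" (4x4, takes a point from camera to tool coordinates, whose origin is the TCP and whose axes are the tool frame's). Camera axes: x right, y down, z forward; pixel columns grow to the right and rows downward; lengths in m; the calibration is good to about 2 mm. A picture is of the moment at which its call begins: read the wrist's pose just before it. There is no depth.
- close_job(): hands the job in, once; it reports no verdict.
The state is a dict: "clock": time; "qpos": joint angles; "joint_vel": joint speeds; "effort": joint torques, N m; "ee_pos": TCP position; "ee_rot": TCP orientation; "ft_force": force on the tool from outside, world axes, zero at the start; "torque": the same for the moment, N m; "opening": finger opening in m.
Only numpy, scipy, OpenCV 4.12 (cv2) and the standard library are available. Lean on these libraries where they do the work, as an engineer would, in place of code of your own. Each camera call takes 0.05 s, during which the arm holds its last target. There are 200 camera calls.

TASK

The open navy box has been knocked over onto one of its long sides. Push high on its open side so that it tips back onto its base, then push it along the worktop until a long side sits flush against the aluminium stop, with the box within the length of the stop. Only push the box, never pick it up, and leave the other things where they are.

Things in the scene. Friction and masses are not known exactly. Their poses are not given: they have to be found in the camera images.
- part_box: Loose empty open-topped navy box with dark windows, 0.24 kg: 90 (x -46 to 44) x 137 (y) x 74 mm high (z), long walls 5 mm thick. Origin: centre of its floor's underside; z points out of the open top. It starts on its -x long wall, 90 mm tall: x up, floor towards the stop, z level, away from the stop (about world -y). Centre of mass 30 mm from the floor: tips onto its base past about 35 degrees.
- box_heel (a point): Middle of the edge between the box's floor and its -x long wall. At first it lies on the worktop on the side nearest the stop; the box tips over this edge towards the stop, and the edge stays on the worktop throughout.
- box_rim (a point): Middle of the rim of the long wall that is uppermost at the start, at box x 43.5, y 0, z 74 mm: at first 89 mm above the worktop on the box's open side, the place to push. It rises to 116 mm on the way over. Meanwhile the opposite rim, at first on the worktop, swings up to 74 mm behind it: fingertips left low inside the mouth are caught under it.
- stop: Fixed aluminium angle screwed to the worktop, 240 mm long (its x), 30 mm high (its z). Origin: on the worktop, in the middle of its length, in the plane of the upright front face; the face looks along its -y, towards the box, and the foot with three screws lies behind it at +y, 30 mm deep.
- tape_roll: Bystander: loose roll of black tape, 64 mm across, 19 mm high, lying flat. Origin: centre of its underside.
- scanner: Bystander: loose grey hand scanner lying on its side, 113 x 102 x 36 mm. Origin: about the middle of its underside.
- solvent_bottle: Bystander: loose blue and white dispenser bottle, 65 mm across, 97 mm high, standing. Origin: centre of its underside.
- dropper_bottle: Bystander: loose amber dropper bottle, 34 mm across, 102 mm high, standing. Origin: centre of its underside.
- module_loose: Bystander: loose flat black electronic module, 22 x 66 x 8 mm (its x, y, z). Origin: centre of its underside.
Things that resemble listed ones, but are neither listed nor needed, are in the scene too. Leave any red look-alike of the part_box alone.

How it is judged:
By the outcome, as a careful person would: the job done as asked, in the order asked, and still so for the second after the job is handed in, with the robot touching nothing.
It also fails if it takes over 48 s, if anything falls off the work surface, if the arm or the gripper's body presses on something with over 40 N, if the wrist force passes 120 N, or if a joint passes its speed limit or range.

## Working session

There is one attempt and no reset: what is moved stays moved. The work goes in short steps, Python scripts to look and compute and a tool call to move; the robot and the scene stay as the last step left them, time stands still between calls to the robot, and variables do not carry over. Pictures are saved under pics/ and viewed, about 8 in all and at most 12, crops included, and the job is handed in when it is done.

Besides the shell and the picture viewer there is one more tool, called after "Emit:" by a JSON object that holds its "op" and its "data", one argument or row to a line. drive_tool: Moves the arm, as the interface text tells. Its arguments: {"type":"object","properties":{"deltas":{"type":"array"}},"required":["deltas"]}

```bash
mkdir -p pics
python3 - <<'E'
from workcell import *
import cv2,pickle
s=state();print(s)
for n in("scene","side"):
    f=grab_frame(n);pickle.dump(f,open(n+".pkl","wb"));cv2.imwrite(f"pics/{n}0.png",f["pixels"][:,:,::-1]);print(n,f["K"],f["R"],f["t"])
E
```

```text
{'clock': 0.0, 'qpos': array([-7.40185016e+01,  1.51694511e+01,  9.19824398e+01, -1.74627132e-03,
        7.29779138e+01, -2.11393162e+00]), 'joint_vel': array([-0.02165025, -0.08296812, -0.03597447,  0.00375977,  0.03012821,
       -0.02317173]), 'effort': array([-4.09441454e-04, -5.15105009e+01, -3.67319226e+01, -1.93283945e-04,
        1.28735075e-02, -3.60980451e-06]), 'ee_pos': array([ 0.20944203, -0.6409012 ,  0.22994742]), 'ee_rot': array([[-9.50537745e-01, -6.51774806e-04,  3.10608388e-01],
       [-3.10609067e-01,  2.16993349e-03, -9.50535270e-01],
       [-5.44646025e-05, -9.99997433e-01, -2.26505085e-03]]), 'ft_force': array([ 0.5961201 , -0.49859195, -0.02436538]), 'torque': array([ 0.0181754 , -0.01037345, -0.0052209 ]), 'opening': 0.08517291445747242}
scene [[507.66195593   0.         325.13694202]
 [  0.         507.66195593 244.79534183]
 [  0.           0.           1.        ]] [[-8.30606769e-01 -5.56859015e-01  6.58172873e-04]
 [-3.88834539e-01  5.79135821e-01 -7.16525925e-01]
 [ 3.98622749e-01 -5.95407204e-01 -6.97560151e-01]] [0.45895859 0.28148257 0.81164465]
side [[586.03372503   0.         312.65526788]
 [  0.         586.03372503 237.30984534]
 [  0.           0.           1.        ]] [[-0.78804975 -0.61538277  0.01678204]
 [-0.42468516  0.5237059  -0.73849486]
 [ 0.44566816 -0.58909777 -0.67405023]] [0.46906933 0.33207757 1.31943116]
```

View pics/scene0.png

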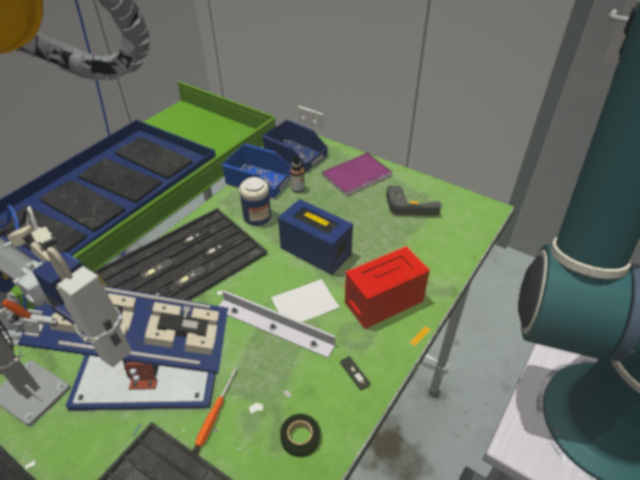

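View pics/side0.png

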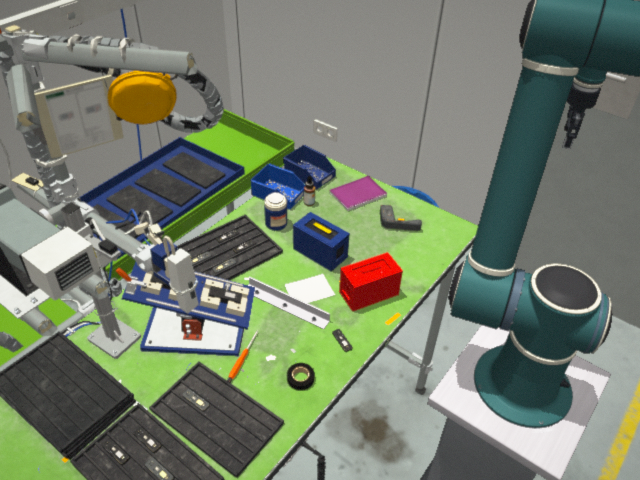

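The navy box is on its side near scene (315,235), with the red look-alike at (387,287). The stop runs (220,297)–(332,352), the solvent bottle is at (255,200) and the dropper bottle at (297,177). I'll zoom in for the corners.

Run:
```python
import cv2
a=cv2.imread("pics/scene0.png")[165:365,205:465];b=cv2.imread("pics/side0.png")[175:335,235:435]
cv2.imwrite("pics/a.png",cv2.resize(a,None,fx=3,fy=3,interpolation=cv2.INTER_CUBIC))
cv2.imwrite("pics/b.png",cv2.resize(b,None,fx=3.75,fy=3.75,interpolation=cv2.INTER_CUBIC))
```

```text
(no output)
```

View pics/a.png

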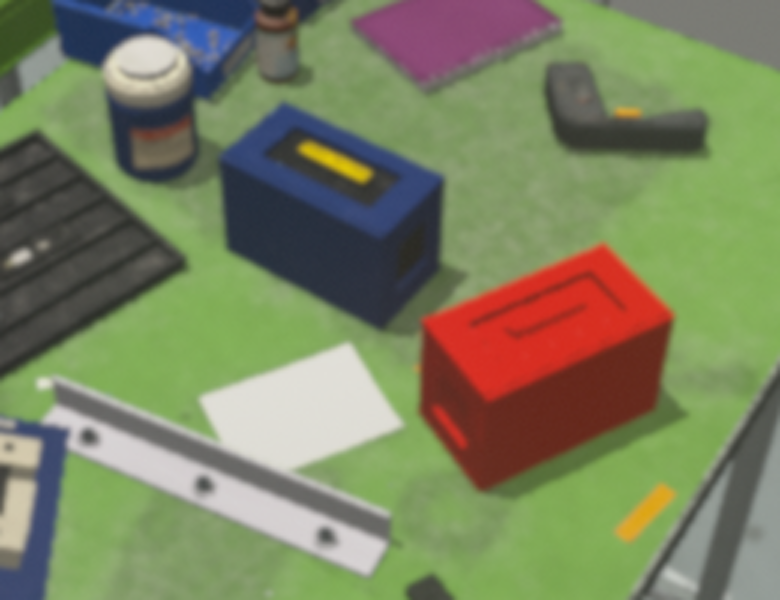

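View pics/b.png

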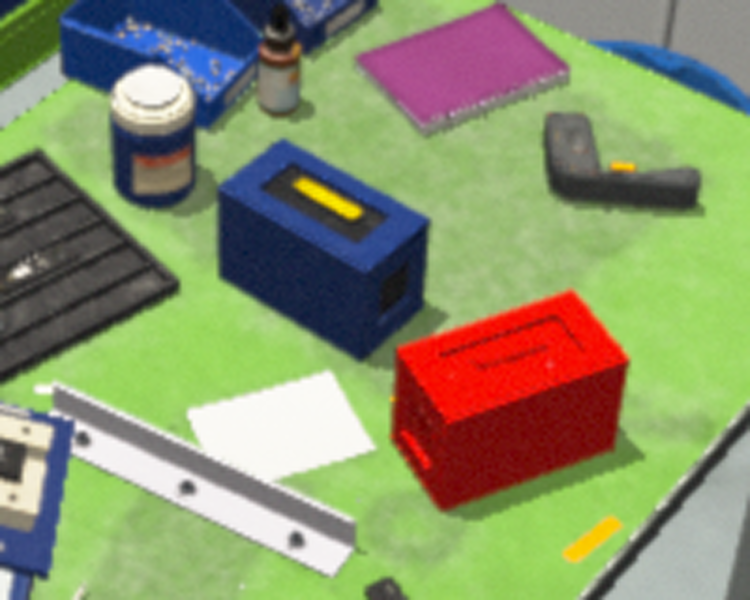

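Both views agree. The box's top face is at crop a (222,158),(285,104),(442,180),(381,240), and the stop's top edge runs (57,378)–(390,516). Next I'll cast rays onto the known heights.

```bash
cat > h.py <<'E'
import numpy as np,pickle
def ray(f,uv,z):
    d=f["R"].T@np.linalg.inv(f["K"])@[uv[0],uv[1],1]; c=-f["R"].T@f["t"]
    return c+d*(z-c[2])/d[2]
E
python3 - <<'E'
from h import *
np.set_printoptions(precision=4,suppress=True)
S=pickle.load(open("scene.pkl","rb"));D=pickle.load(open("side.pkl","rb"))
P=lambda f,o,k,L,z:[ray(f,(o[0]+u/k,o[1]+v/k),z)[:2] for u,v in L]
for n,z,a,b in [("top",.09,[(222,158),(285,104),(442,180),(381,240)],[(219,186),(281,141),(429,222),(365,274)]),
 ("bot",0,[(228,248),(384,328),(438,275)],[(220,278),(362,358),(424,307)]),
 ("stop",.03,[(57,378),(390,516)],[(55,384),(355,522)]),("stopfoot",0.0,[(370,577)],[(334,577)]),
 ("red",.09,[(421,325),(605,245),(672,318),(488,403)],[(396,352),(573,292),(629,361),(450,425)]),
 ("redbase",0,[(482,490),(655,408)],[(443,510),(612,448)]),
 ("bottles base",0,[(155,178),(278,80)],[(155,203),(279,113)]),
 ("scanner",.0,[(560,145),(705,150)],[(560,193),(697,206)])]:
    A=np.array(P(S,(205,165),3,a,z));B=np.array(P(D,(235,175),3.75,b,z))
    print(n);print(np.c_[A,B])
    if n in("top","stop"):
        for q in(A,B): print([round(float(np.linalg.norm(q[i]-q[i-1])),4) for i in range(len(q))],[round(float(np.degrees(np.arctan2(*(q[i]-q[i-1])[::-1]))),1) for i in range(len(q))],q.mean(0))
E
```

```text
top
[[ 0.6757 -0.0158  0.6795 -0.0214]
 [ 0.6741 -0.0862  0.676  -0.0888]
 [ 0.5408 -0.0797  0.5401 -0.0849]
 [ 0.5431 -0.0094  0.5435 -0.0136]]
[0.1327, 0.0703, 0.1335, 0.0704] [-2.8, -91.3, 177.2, 88.1] [ 0.6084 -0.0478]
[0.1362, 0.0675, 0.1359, 0.0714] [-3.3, -92.9, 178.3, 87.3] [ 0.6098 -0.0522]
bot
[[ 0.6798 -0.019   0.6787 -0.0208]
 [ 0.5442 -0.0164  0.5468 -0.0205]
 [ 0.5402 -0.0799  0.5426 -0.0912]]
stop
[[0.6783 0.1584 0.6796 0.1565]
 [0.445  0.1293 0.4452 0.1258]]
[0.235, 0.235] [7.1, -172.9] [0.5616 0.1439]
[0.2364, 0.2364] [7.5, -172.5] [0.5624 0.1412]
stopfoot
[[0.4425 0.1541 0.4424 0.1506]]
red
[[ 0.4828  0.0386  0.4828  0.0338]
 [ 0.4224 -0.0849  0.4224 -0.0886]
 [ 0.3596 -0.051   0.358  -0.0563]
 [ 0.4184  0.0685  0.4174  0.0651]]
redbase
[[ 0.4197  0.0632  0.4197  0.0596]
 [ 0.3597 -0.0556  0.3609 -0.0593]]
bottles base
[[ 0.7712 -0.0481  0.7708 -0.0542]
 [ 0.7641 -0.1958  0.7644 -0.2006]]
scanner
[[ 0.536  -0.2519  0.5339 -0.2616]
 [ 0.4406 -0.3089  0.4429 -0.3159]]
```

The rays are consistent. On its side, the box is centred at about (0.610,-0.050), yawed about -2.5°, with its rim at y≈-0.087. The stop is at 7.3° with its centre at about (0.562,0.141). After tipping, the box needs about -25 mm of shift along the stop, +10° of yaw and about 75 mm of travel. First I'll work out the approach.

```bash
cat >> h.py <<'E'
from scipy.spatial.transform import Rotation as Ro
def Rt(a): # tool down, tool z at world heading a (deg)
    a=np.radians(a); z=np.array([np.cos(a),np.sin(a),0]); y=np.array([0,0,-1.]); return np.c_[np.cross(y,z),y,z]
def rows(p,R,tp,ta,n,g,dec=3):
    tp=np.array(tp,float);out=[]
    w=(Ro.from_matrix(R.T@Rt(ta))).as_rotvec()/n
    for i in range(n):
        s=R.T@(tp-p)/(n-i)
        s=np.round(s/.5,dec);q=np.round(w/2,4)
        p=p+R@(s*.5);R=R@Ro.from_rotvec(q*2).as_matrix()
        out.append([s.tolist(),q.tolist(),g])
    for i in range(0,n,5):print(str(out[i:i+5]).replace(" ",""))
    return p,R
E
python3 - <<'E'
from h import *
from workcell import state
s=state();rows(s["ee_pos"],s["ee_rot"],[.605,-.16,.20],-2.3,15,1)
E
```

```text
[[[-0.07,0.004,-0.045],[0.0001,-0.0405,-0.0],1],[[-0.073,0.004,-0.039],[0.0001,-0.0405,-0.0],1],[[-0.076,0.004,-0.033],[0.0001,-0.0405,-0.0],1],[[-0.079,0.004,-0.026],[0.0001,-0.0405,-0.0],1],[[-0.081,0.004,-0.02],[0.0001,-0.0405,-0.0],1]]
[[[-0.082,0.004,-0.013],[0.0001,-0.0405,-0.0],1],[[-0.083,0.004,-0.007],[0.0001,-0.0405,-0.0],1],[[-0.083,0.004,0.0],[0.0001,-0.0405,-0.0],1],[[-0.083,0.004,0.007],[0.0001,-0.0405,-0.0],1],[[-0.082,0.004,0.013],[0.0001,-0.0405,-0.0],1]]
[[[-0.08,0.004,0.02],[0.0001,-0.0405,-0.0],1],[[-0.079,0.004,0.027],[0.0001,-0.0405,-0.0],1],[[-0.076,0.004,0.033],[0.0001,-0.0405,-0.0],1],[[-0.073,0.005,0.039],[0.0001,-0.0405,-0.0],1],[[-0.07,0.004,0.044],[0.0001,-0.0405,-0.0],1]]
```

Emit:
{"op": "drive_tool", "data": {
  "deltas": [
    [[-0.07,0.004,-0.045],[0,-0.0405,0],1],
    [[-0.073,0.004,-0.039],[0,-0.0405,0],1],
    [[-0.076,0.004,-0.033],[0,-0.0405,0],1],
    [[-0.079,0.004,-0.026],[0,-0.0405,0],1],
    [[-0.081,0.004,-0.02],[0,-0.0405,0],1]
  ]
}}

```text
clock: 0.6
ee_pos: [0.3419, -0.4794, 0.2206]
ee_rot: [[-0.749, -0.0, 0.662], [-0.662, 0.001, -0.749], [-0.0, -1.0, -0.001]]
ft_force: [0.7, -0.3, 0.3]
opening: 0.0854
```

Emit:
{"op": "drive_tool", "data": {
  "deltas": [
    [[-0.082,0.004,-0.013],[0,-0.0405,0],1],
    [[-0.083,0.004,-0.007],[0,-0.0405,0],1],
    [[-0.083,0.004,0],[0,-0.0405,0],1],
    [[-0.083,0.004,0.007],[0,-0.0405,0],1],
    [[-0.082,0.004,0.013],[0,-0.0405,0],1]
  ]
}}

```text
clock: 1.1
ee_pos: [0.4739, -0.3188, 0.2108]
ee_rot: [[-0.428, -0.001, 0.904], [-0.904, 0.0, -0.428], [-0.0, -1.0, -0.001]]
ft_force: [0.2, -0.0, -0.0]
opening: 0.0852
```

Emit:
{"op": "drive_tool", "data": {
  "deltas": [
    [[-0.08,0.004,0.02],[0,-0.0405,0],1],
    [[-0.079,0.004,0.027],[0,-0.0405,0],1],
    [[-0.076,0.004,0.033],[0,-0.0405,0],1],
    [[-0.073,0.005,0.039],[0,-0.0405,0],1],
    [[-0.07,0.004,0.044],[0,-0.0405,0],1]
  ]
}}

```text
clock: 1.6
ee_pos: [0.6057, -0.1591, 0.2001]
ee_rot: [[-0.036, -0.001, 0.999], [-0.999, 0.0, -0.036], [-0.0, -1.0, -0.001]]
ft_force: [-0.3, -1.4, -0.5]
opening: 0.0858
```

Emit:
{"op": "drive_tool", "data": {
  "deltas": [
    [[0,0,0],[0,0,0],1]
  ]
}}

```text
clock: 1.7
ee_pos: [0.6073, -0.1565, 0.1998]
ee_rot: [[-0.034, -0.0, 0.999], [-0.999, 0.002, -0.034], [-0.002, -1.0, -0.0]]
ft_force: [-0.5, -0.1, -1.1]
opening: 0.0851
```

Run:
```python
from workcell import *
import cv2,pickle
s=state();print(s["clock"],s["ee_pos"],s["ee_rot"])
f=grab_frame("wrist");pickle.dump((s,f),open("w1.pkl","wb"));cv2.imwrite("pics/w1.png",f["pixels"][:,:,::-1]);print(f["K"],f["tool_from_camera"])
```

```text
1.7 [ 0.60725964 -0.15649882  0.19975342] [[-3.41177055e-02 -5.49984873e-05  9.99417820e-01]
 [-9.99415724e-01  2.05091088e-03 -3.41175211e-02]
 [-2.04784047e-03 -9.99997895e-01 -1.24938726e-04]]
[[406.08094393   0.         321.12556736]
 [  0.         406.08094393 241.2935673 ]
 [  0.           0.           1.        ]] [[ 2.63201196e-04  9.60416946e-01  2.78566368e-01 -7.12673273e-02]
 [-1.00738561e-03 -2.78565982e-01  9.60416565e-01 -1.41799960e-01]
 [ 9.99999458e-01 -5.33406541e-04  8.94191314e-04 -4.53591077e-04]
 [ 0.00000000e+00  0.00000000e+00  0.00000000e+00  1.00000000e+00]]
```

View pics/w1.png

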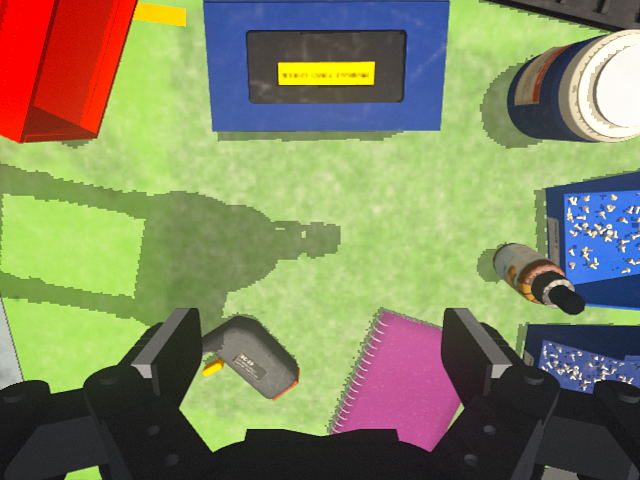

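The wrist view shows the mouth-side rim edge from (214,132) to (441,130). The fingers are well behind the box and the path is clear.

```bash
cat >> h.py <<'E'
def wray(s,f,uv,z):
    T=f["tool_from_camera"];R=s["ee_rot"];c=s["ee_pos"]+R@T[:3,3]
    d=R@T[:3,:3]@np.linalg.inv(f["K"])@[uv[0],uv[1],1]
    return c+d*(z-c[2])/d[2]
E
python3 - <<'E'
from h import *
s,f=pickle.load(open("w1.pkl","rb"))
a,b=[wray(s,f,u,.0895) for u in((214,132),(441,130))]
print(a,b,np.linalg.norm(a-b),np.degrees(np.arctan2(*(b-a)[1::-1])),(a+b)/2)
c=(a+b)/2
p,R=rows(s["ee_pos"],s["ee_rot"],[c[0],c[1]-.04,.062],-2,5,1)
E
```

```text
[ 0.54511543 -0.08771757  0.0895    ] [ 0.6811397  -0.09124128  0.0895    ] 0.13606990263540922 -1.4839138398498721 [ 0.61312757 -0.08947942  0.0895    ]
[[[-0.011,0.055,0.002],[0.0,0.0001,-0.0002],1],[[-0.011,0.055,0.002],[0.0,0.0001,-0.0002],1],[[-0.011,0.055,0.002],[0.0,0.0001,-0.0002],1],[[-0.011,0.055,0.002],[0.0,0.0001,-0.0002],1],[[-0.01,0.056,0.002],[0.0,0.0001,-0.0002],1]]
```

Emit:
{"op": "drive_tool", "data": {
  "deltas": [
    [[-0.01,0.055,0.003],[0,0,0],1],
    [[-0.01,0.055,0.003],[0,0,0],1],
    [[-0.01,0.055,0.003],[0,0,0],1],
    [[-0.01,0.055,0.002],[0,0,0],1],
    [[-0.01,0.055,0.002],[0,0,0],1]
  ]
}}

```text
clock: 2.25
ee_pos: [0.6116, -0.137, 0.0621]
ee_rot: [[-0.042, -0.001, 0.999], [-0.999, -0.0, -0.042], [0.0, -1.0, -0.001]]
ft_force: [0.1, 0.4, -0.2]
opening: 0.0855
```

Emit:
{"op": "drive_tool", "data": {
  "deltas": [
    [[-0.016,0,0],[0,0,0],1],
    [[-0.016,0,0],[0,0,0],1],
    [[-0.016,0,0],[0,0,0],1],
    [[-0.012,0,0],[0,0,0],1],
    [[0,0,0],[0,0,0],1]
  ]
}}

```text
clock: 2.75
ee_pos: [0.615, -0.1054, 0.0651]
ee_rot: [[-0.039, 0.003, 0.999], [-0.999, -0.0, -0.039], [0.0, -1.0, 0.003]]
ft_force: [-0.0, -0.6, 0.2]
opening: 0.0852
```

Emit:
{"op": "drive_tool", "data": {
  "deltas": [
    [[-0.016,-0.007,0],[0,0,0],1],
    [[-0.016,-0.007,0],[0,0,0],1],
    [[-0.016,-0.007,0],[0,0,0],1],
    [[-0.016,-0.007,0],[0,0,0],1],
    [[0,0,0],[0,0,0],1]
  ]
}}

```text
clock: 3.25
ee_pos: [0.6157, -0.0727, 0.078]
ee_rot: [[-0.039, 0.001, 0.999], [-0.999, 0.0, -0.039], [-0.0, -1.0, 0.001]]
ft_force: [-0.3, -0.5, 0.5]
opening: 0.0852
```

Run:
```python
from workcell import *
import cv2
s=state();print(s["ee_pos"],s["ft_force"])
f=grab_frame("scene");cv2.imwrite("pics/s1.png",cv2.resize(f["pixels"][150:380,200:460,::-1],None,fx=2.5,fy=2.5))
```

```text
[ 0.61567186 -0.07271979  0.07804158] [-0.30462449 -0.52909969  0.49769308]
```

View pics/s1.png

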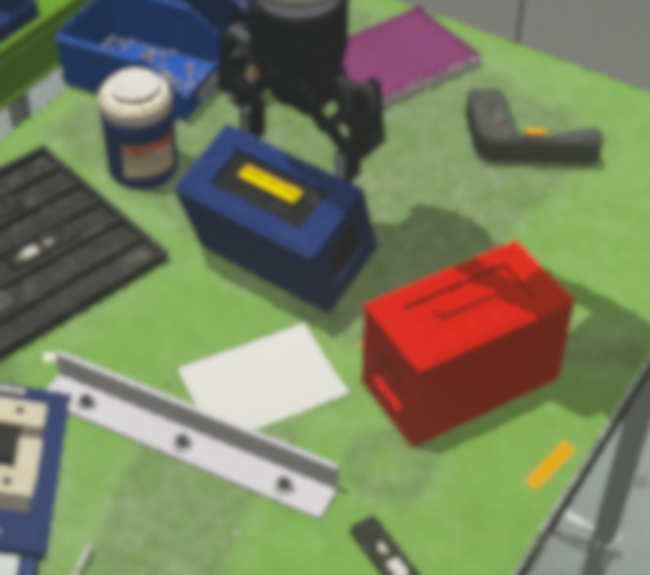

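It is tipping as planned, with the floor side leaning over its heel. I'll continue.

Emit:
{"op": "drive_tool", "data": {
  "deltas": [
    [[-0.014,-0.006,0],[0,0,0],1],
    [[-0.014,-0.006,0],[0,0,0],1],
    [[-0.014,-0.005,0],[0,0,0],1],
    [[-0.012,-0.005,0],[0,0,0],1],
    [[-0.01,-0.004,0],[0,0,0],1]
  ]
}}

```text
clock: 3.8
ee_pos: [0.6164, -0.0414, 0.0905]
ee_rot: [[-0.04, 0.0, 0.999], [-0.999, 0.0, -0.04], [-0.0, -1.0, 0.0]]
ft_force: [-0.9, -0.0, -0.4]
opening: 0.0855
```

Emit:
{"op": "drive_tool", "data": {
  "deltas": [
    [[-0.008,-0.004,0],[0,0,0],1],
    [[-0.008,-0.004,0],[0,0,0],1],
    [[-0.008,-0.004,0],[0,0,0],1],
    [[-0.008,-0.004,0],[0,0,0],1],
    [[0,0,0],[0,0,0],1]
  ]
}}

```text
clock: 4.3
ee_pos: [0.6173, -0.0256, 0.0987]
ee_rot: [[-0.04, 0.001, 0.999], [-0.999, 0.0, -0.04], [-0.0, -1.0, 0.001]]
ft_force: [0.4, 0.1, 0.2]
opening: 0.0855
```

Run:
```python
from workcell import *
import cv2
s=state();print(s["ee_pos"],s["ft_force"])
f=grab_frame("scene");cv2.imwrite("pics/s2.png",cv2.resize(f["pixels"][150:380,200:460,::-1],None,fx=2.5,fy=2.5))
```

```text
[ 0.61734759 -0.02564102  0.09870423] [0.39004555 0.11153154 0.15487642]
```

View pics/s2.png

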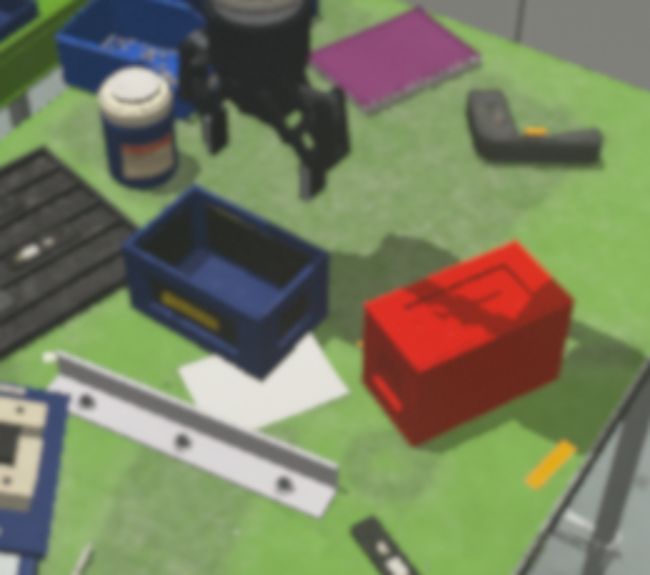

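The box has tipped onto its base. Its rim corners in the crop are (125,253),(195,188),(328,252),(262,315). I'll measure it and plan the end push in -x.

Run:
```python
from h import *
from workcell import state
np.set_printoptions(precision=4,suppress=True)
S=pickle.load(open("scene.pkl","rb"))
q=np.array([ray(S,(200+u/2.5,150+v/2.5),.074) for u,v in[(125,253),(195,188),(328,252),(262,315)]])[:,:2]
print(q,q.mean(0));print([round(float(np.linalg.norm(q[i]-q[i-1])),4) for i in range(4)],[round(float(np.degrees(np.arctan2(*(q[i]-q[i-1])[::-1]))),1) for i in range(4)])
a=np.radians(7.3);t=np.array([np.cos(a),np.sin(a)]);n=np.array([np.sin(a),-np.cos(a)]);o=np.array([.562,.140])
print("along/dist",[( (c-o)@t,(c-o)@n) for c in [*q,q.mean(0)]])
```

```text
[[ 0.6742  0.0795]
 [ 0.6752 -0.0102]
 [ 0.5444 -0.0089]
 [ 0.5487  0.0732]] [0.6106 0.0334]
[0.1257, 0.0897, 0.1307, 0.0821] [2.9, -89.4, 179.4, 87.0]
along/dist [(np.float64(0.10357866668539097), np.float64(0.07422603652781537)), (np.float64(0.0931625309916647), np.float64(0.1633355005813166)), (np.float64(-0.03633061233955283), np.float64(0.1454408529561009)), (np.float64(-0.021710603612640114), np.float64(0.0646089882481063)), (np.float64(0.03467499543121574), np.float64(0.1119028445783348))]
```

Upright, the box is centred at (0.611,0.033). It sits at +35 mm along the stop, with its near long side about 65–74 mm from the face. I'll back off, align with the stop and lower. Then I'll push with both fingers, slightly diagonally so the box drifts towards the stop's centre.

Run:
```python
from h import *
from workcell import state
s=state();p,R=rows(s["ee_pos"],s["ee_rot"],[.621,-.053,.100],7.3,3,1)
print();p,R=rows(p,R,[.621,-.050,.020],7.3,3,1)
print();d=R.T@np.array([.1268-.26,-.992-0,0]);print(R.T@np.array([-.1268,.992,0]))
```

```text
[[[0.018,-0.001,0.003],[-0.0001,-0.0278,0.0],1],[[0.018,-0.001,0.002],[-0.0001,-0.0278,0.0],1],[[0.018,-0.001,0.002],[-0.0001,-0.0278,0.0],1]]

[[[-0.002,0.053,0.0],[0.0,-0.0,0.0],1],[[-0.002,0.053,0.0],[0.0,-0.0,0.0],1],[[-0.002,0.054,0.001],[0.0,-0.0,0.0],1]]

[-1.00007111e+00 -5.89012811e-05  4.05394779e-05]
```

Emit:
{"op": "drive_tool", "data": {
  "deltas": [
    [[0.03,0,0.002],[0,0,0],1],
    [[0.012,0,0.003],[0,-0.028,0],1],
    [[0.012,0,0.002],[0,-0.028,0],1],
    [[0,0,0],[0,-0.028,0],1],
    [[0,0,0],[0,0,0],1]
  ]
}}

```text
clock: 4.85
ee_pos: [0.6197, -0.0546, 0.0981]
ee_rot: [[0.127, -0.0, 0.992], [-0.992, -0.0, 0.127], [0.0, -1.0, -0.0]]
ft_force: [-0.3, -0.1, -0.4]
opening: 0.0855
```

Emit:
{"op": "drive_tool", "data": {
  "deltas": [
    [[0,0.053,0],[0,0,0],1],
    [[0,0.053,0],[0,0,0],1],
    [[0,0.053,0],[0,0,0],1],
    [[0,0,0],[0,0,0],1]
  ]
}}

```text
clock: 5.25
ee_pos: [0.6157, -0.0533, 0.0144]
ee_rot: [[0.126, -0.009, 0.992], [-0.992, 0.001, 0.126], [-0.002, -1.0, -0.008]]
ft_force: [-1.1, -0.1, 0.1]
opening: 0.085
```

Emit:
{"op": "drive_tool", "data": {
  "deltas": [
    [[-0.016,0,0],[0,0,0],1],
    [[-0.016,0,0],[0,0,0],1],
    [[-0.016,0,0],[0,0,0],1],
    [[-0.016,0,0],[0,0,0],1],
    [[-0.016,0,0],[0,0,0],1]
  ]
}}

```text
clock: 5.75
ee_pos: [0.6155, -0.0127, 0.0199]
ee_rot: [[0.128, 0.002, 0.992], [-0.992, -0.0, 0.128], [0.001, -1.0, 0.002]]
ft_force: [0.2, -0.3, 0.7]
opening: 0.0856
```

Emit:
{"op": "drive_tool", "data": {
  "deltas": [
    [[-0.012,0,-0.004],[0,0,0],1],
    [[-0.012,0,-0.004],[0,0,0],1],
    [[-0.012,0,-0.004],[0,0,0],1],
    [[-0.012,0,-0.004],[0,0,0],1],
    [[-0.012,0,-0.004],[0,0,0],1]
  ]
}}

```text
clock: 6.25
ee_pos: [0.6006, 0.0154, 0.0188]
ee_rot: [[0.127, -0.0, 0.992], [-0.992, -0.0, 0.127], [0.0, -1.0, -0.0]]
ft_force: [0.1, -2.0, 0.4]
opening: 0.0858
```

```bash
cat >> h.py <<'E'
def sn(p):
    a=np.radians(7.3);v=np.asarray(p)[:2]-[.562,.140]
    return np.round([v@[np.cos(a),np.sin(a)],v@[np.sin(a),-np.cos(a)]],4)
E
python3 - <<'E'
from h import *
from workcell import *
import cv2
s=state();print(s["ee_pos"],s["ft_force"],sn(s["ee_pos"]))
f=grab_frame("scene");cv2.imwrite("pics/s3.png",cv2.resize(f["pixels"][150:380,200:460,::-1],None,fx=2.5,fy=2.5))
E
```

```text
[0.60063698 0.0153628  0.01875304] [ 0.10149133 -1.97124321  0.38944473] [0.0225 0.1285]
```

View pics/s3.png

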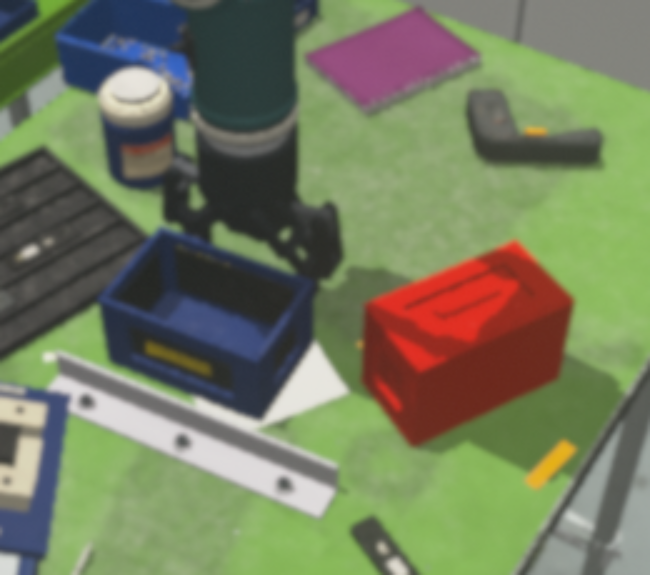

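The box is aligned with the stop and sliding well, with about 27 mm left. I'll continue.

Emit:
{"op": "drive_tool", "data": {
  "deltas": [
    [[-0.01,0,-0.004],[0,0,0],1],
    [[-0.01,0,-0.004],[0,0,0],1],
    [[-0.01,0,-0.003],[0,0,0],1],
    [[-0.008,0,-0.002],[0,0,0],1],
    [[0,0,0],[0,0,0],1]
  ]
}}

```text
clock: 6.8
ee_pos: [0.5915, 0.0337, 0.0186]
ee_rot: [[0.128, -0.001, 0.992], [-0.992, 0.0, 0.128], [-0.0, -1.0, -0.001]]
ft_force: [0.2, 0.5, -0.6]
opening: 0.0853
```

Emit:
{"op": "drive_tool", "data": {
  "deltas": [
    [[-0.004,0,0],[0,0,0],1],
    [[-0.004,0,0],[0,0,0],1],
    [[-0.004,0,0],[0,0,0],1],
    [[0,0,0],[0,0,0],1]
  ]
}}

```text
clock: 7.2
ee_pos: [0.5913, 0.0392, 0.0188]
ee_rot: [[0.128, -0.0, 0.992], [-0.992, 0.0, 0.128], [-0.0, -1.0, 0.0]]
ft_force: [0.2, -0.5, -1.2]
opening: 0.0854
```

Run:
```python
from h import *
from workcell import *
s=state();print(s["ee_pos"],s["ft_force"],sn(s["ee_pos"]))
```

```text
[0.5913077  0.03917437 0.01875331] [ 0.24678578 -0.532489   -1.18146277] [0.0163 0.1037]
```

Emit:
{"op": "drive_tool", "data": {
  "deltas": [
    [[-0.004,0,0],[0,0,0],1],
    [[0,0,0],[0,0,0],1]
  ]
}}

```text
clock: 7.4
ee_pos: [0.5913, 0.04, 0.0191]
ee_rot: [[0.128, 0.0, 0.992], [-0.992, -0.001, 0.128], [0.001, -1.0, 0.0]]
ft_force: [-0.1, -4.7, 1.2]
opening: 0.0855
```

Emit:
{"op": "drive_tool", "data": {
  "deltas": [
    [[-0.004,0,0],[0,0,0],1],
    [[0,0,0],[0,0,0],1]
  ]
}}

```text
clock: 7.6
ee_pos: [0.5915, 0.0405, 0.0197]
ee_rot: [[0.128, 0.001, 0.992], [-0.992, -0.003, 0.128], [0.004, -1.0, 0.001]]
ft_force: [-0.8, -11.5, 4.6]
opening: 0.0852
```

Emit:
{"op": "drive_tool", "data": {
  "deltas": [
    [[-0.004,0,0],[0,0,0],1],
    [[0,0,0],[0,0,0],1]
  ]
}}

```text
clock: 7.8
ee_pos: [0.5915, 0.0407, 0.0203]
ee_rot: [[0.128, 0.001, 0.992], [-0.992, -0.006, 0.128], [0.006, -1.0, 0.001]]
ft_force: [-2.6, -17.9, 7.6]
opening: 0.0854
```

The box is seated: force rises to 18 N with no further motion. I'll back off, lift and check.

Emit:
{"op": "drive_tool", "data": {
  "deltas": [
    [[0.008,0,0],[0,0,0],1],
    [[0.012,0,0],[0,0,0],1],
    [[0.03,0,0],[0,0,0],1],
    [[0.04,0,0],[0,0,0],1],
    [[0.04,-0.03,0],[0,0,0],1]
  ]
}}

```text
clock: 8.3
ee_pos: [0.5966, -0.0201, 0.0314]
ee_rot: [[0.129, -0.005, 0.992], [-0.992, 0.001, 0.129], [-0.001, -1.0, -0.005]]
ft_force: [-0.7, 0.3, -0.4]
opening: 0.0855
```

Emit:
{"op": "drive_tool", "data": {
  "deltas": [
    [[0,-0.08,0],[0,0,0],1],
    [[0,-0.08,0],[0,0,0],1],
    [[0,-0.08,0],[0,0,0],1],
    [[0,-0.08,0],[0,0,0],1],
    [[0,0,0],[0,0,0],1]
  ]
}}

```text
clock: 8.8
ee_pos: [0.6035, -0.0203, 0.2015]
ee_rot: [[0.128, 0.013, 0.992], [-0.992, -0.001, 0.128], [0.002, -1.0, 0.013]]
ft_force: [0.5, 0.2, 0.4]
opening: 0.0852
```

Run:
```python
from h import *
from workcell import *
import cv2
s=state();print(s["clock"],s["ee_pos"])
f=grab_frame("wrist");pickle.dump((s,f),open("w2.pkl","wb"))
a=f["pixels"][:,:,::-1]
g=grab_frame("side")["pixels"][170:340,235:435,::-1]
cv2.imwrite("pics/s4.png",cv2.resize(g,None,fx=3.75,fy=3.5,interpolation=cv2.INTER_CUBIC));cv2.imwrite("pics/w2.png",a)
```

```text
8.8 [ 0.60348688 -0.02027574  0.20148146]
```

View pics/w2.png

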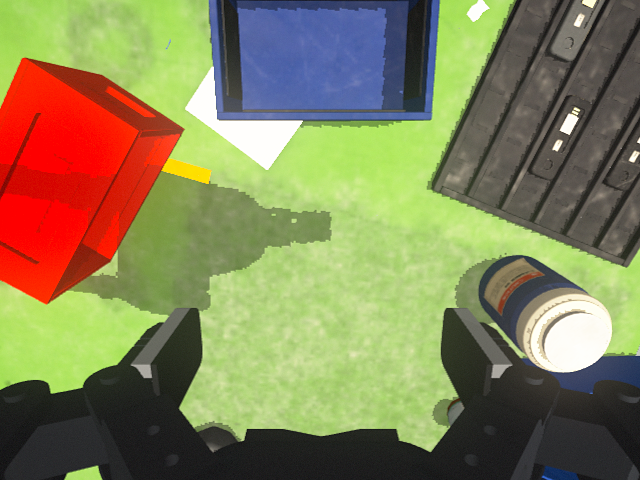

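View pics/s4.png

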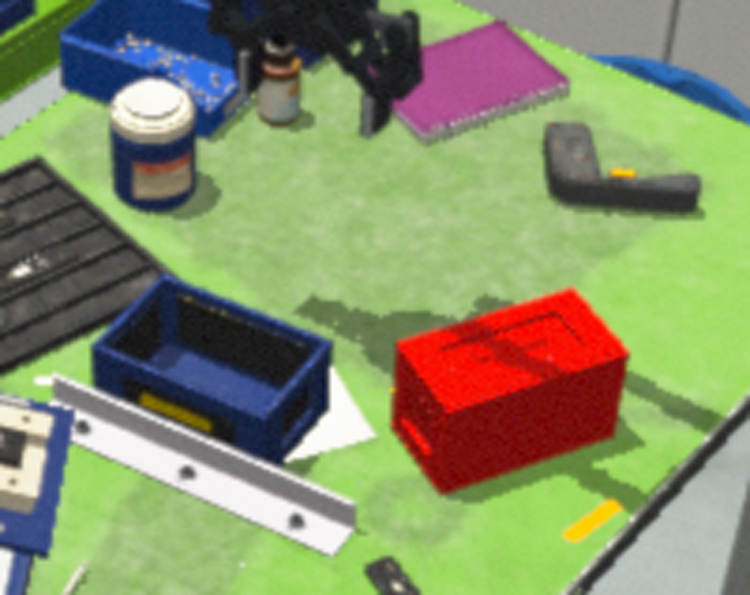

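Both views show the box upright against the stop with nothing else moved. The rear rim runs (217,120)–(432,120) in the wrist view. In the side crop the rim corners are (95,347),(165,277),(331,347),(287,408). Next I'll measure the position along the stop and the yaw.

Run:
```python
from h import *
s,f=pickle.load(open("w2.pkl","rb"));D=pickle.load(open("side.pkl","rb"))
a,b=[wray(s,f,u,.074) for u in((217,120),(432,120))]
print(sn(a),sn(b),np.linalg.norm(a-b),np.degrees(np.arctan2(*(b-a)[1::-1])))
q=[ray(D,(235+u/3.75,170+v/3.5),.074) for u,v in[(95,347),(165,277),(331,347),(287,408)]]
print([sn(p) for p in q])
print("stop ends",[sn(ray(D,(235+u/3.75,170+v/3.5),.03)) for u,v in[(55,375),(355,508)]])
p,R=rows(s["ee_pos"],s["ee_rot"],[.595,.035,.235],7.3,2,1)
```

```text
[-0.0437  0.0911] [0.0929 0.0911] 0.13657746874789067 7.326533110806398
[array([0.0861, 0.0028]), array([0.0861, 0.0885]), array([-0.0485,  0.0857]), array([-0.0538,  0.0191])]
stop ends [array([ 0.1192, -0.0007]), array([-0.1191, -0.0034])]
[[[-0.056,-0.034,-0.001],[-0.0032,0.0002,0.0006],1],[[-0.056,-0.033,-0.001],[-0.0032,0.0002,0.0006],1]]
```

The box spans about -44 to +93 mm along the stop, inside its ±120 mm, with yaw 7.33° against 7.3°. I'll take one closer look down at the contact line.

Emit:
{"op": "drive_tool", "data": {
  "deltas": [
    [[-0.056,-0.034,0],[0,0,0],1],
    [[-0.056,-0.034,0],[0,0,0],1],
    [[-0.02,0,0],[0,0,0],1],
    [[0,0,0],[0,0,0],1],
    [[0,0,0],[0,0,0],1]
  ]
}}

```text
clock: 9.4
ee_pos: [0.5893, 0.0454, 0.2255]
ee_rot: [[0.128, -0.004, 0.992], [-0.992, -0.001, 0.128], [0.0, -1.0, -0.004]]
ft_force: [0.0, 0.1, -0.2]
opening: 0.0855
```

Run:
```python
from h import *
from workcell import *
import cv2
s=state();f=grab_frame("wrist");pickle.dump((s,f),open("w3.pkl","wb"));print(s["ee_pos"])
cv2.imwrite("pics/w3.png",f["pixels"][:,:,::-1])
```

```text
[0.58931473 0.04539112 0.22549398]
```

View pics/w3.png

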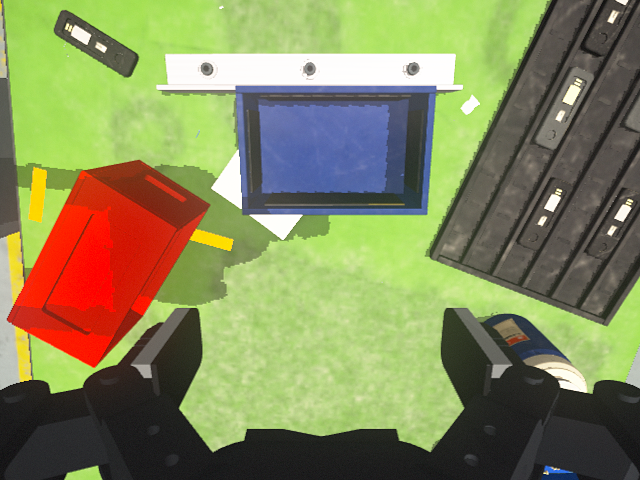

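The front rim at row 86 is parallel to the stop's edge at about row 90, and columns 236–435 lie inside the stop's 157–462. A quick numeric gap check comes first, then hand-in.

Run:
```python
from h import *
from workcell import *
s,f=pickle.load(open("w3.pkl","rb"))
for u,z in[((236,86.5),.074),((435,86.5),.074),((242,215),.074),((427,215),.074),((157,90.5),.03),((462,90.5),.03)]:print(sn(wray(s,f,u,z)))
close_job();print(state()["clock"])
```

```text
[-0.0433  0.0021]
[0.0914 0.002 ]
[-0.044  0.091]
[0.0925 0.0908]
[-0.114   0.0015]
[0.1241 0.0013]
the job is handed in; nothing more can be done
the job is handed in; nothing more can be done
```

The navy box is back on its base with a long side flush against the aluminium stop, and the job is handed in. It was only ever pushed, and the clock read about 9.4 s of the 48 s just before hand-in.

- **Pushes:** I pushed the rim with the open fingers, following it up until the box tipped over. I then turned the gripper parallel to the stop and pushed the opposite wall with both fingers until the force rose to about 18 N with no further motion. Finally I backed off and lifted clear.
- **Flush:** In the last wrist view both ends of the near side were about 0.6 mm from the stop face, within the 2 mm calibration. The box's yaw was 7.3°, the same as the stop's.
- **Within the stop:** The box spans -44 to +92 mm along the stop, which the same view puts at -114 to +124 mm.
- **Disagreement:** The side view put the two ends of the near side at 3 mm and 19 mm from the face. I took this as a poor reading of my own: the stop hides the box's front corner in that view, and both wrist views and the contact force agree with each other.
- **Other objects:** The red look-alike, both bottles, the scanner and the loose module looked unmoved by eye. The tape roll was not in the last views, but the arm never went near it.

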